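Hold test tweezers at the pad spacing

TASK

Lift the sprung test tweezers out of their stand, squeeze them until their tips stand 20 mm apart (centre to centre), and set the two tips down on the two brass pads of the sky-blue sprung head, one tip on each pad, tweezers upright, pressing the head about half-way down its 8 mm travel. Keep that gap and pressure steady for at least two seconds and finish while still holding the tweezers there: do not let go. Never pinch the tweezers nearly shut, keep them off the grey fixture, and leave the meter, cell tray and screwdriver where they are.

Things in the scene. Friction and masses are not known exactly. Their poses are not given: they have to be found in the camera images.
- tweezers_mid (a point): Grip centre of the loose tweezers, midway between their two blue flat grips while open (fixed to arm a, 20 mm inward of its grip centre). Grips: 14 mm wide along x, from 22 mm below to 25 mm above this point; 48 mm over their outer faces open, 34 mm when the tip centres are 20 mm apart. Spring top 40 mm above, tip ends 97 mm below. z up the arms, y from tip a to tip b (squeezing direction).
- tweezers: The same tweezers, about 95 g, hanging upright, tips down, in the stand on cross bars 34 mm long that lie 29 to 35 mm below the grip centre. Two straight arms slide towards each other, staying parallel. Origin on arm a: midway between the open tips, level with their lower ends; axes as tweezers_mid.
- tip_a (a point): Centre of the lower end of brass tip a (6 mm along x, 4 mm along y), 97 mm below the grip centre.
- tip_b (a point): Centre of the lower end of brass tip b, on the other arm. Tip centres are 34 mm apart when open. Either tip may go on either pad.
- squeeze (a joint): How far the tweezers are squeezed, m: 0 open (tip centres 34 mm apart), 0.014 tip centres 20 mm apart, 0.026 stop (8 mm apart). A spring opens them: 3.2 N at 0, 8.8 N at 0.014, 13.6 N at the stop.
- stand: Fixed cream stand, 60 mm (x) by 90 mm (y), 72 mm high, open slot on top 20 by 62 mm, long along y; origin at the centre of its underside. The tweezers hang in the slot with their squeezing direction along the stand's y; their tips start 10 mm above the table, the grip centre 107 mm above it. Lift 80 mm to be clear.
- fixture: The square bench fixture, cream housing 90 x 90 mm and 32 mm high, origin at the centre of its underside, fixed; it carries the sky-blue sprung head, 60 x 60 mm, whose top is 50 mm above the table when not pressed. Two round brass pads of 10 mm diameter, ringed black, lie on the head's top 20 mm apart along the fixture's y axis.
- pad_l (a point): Centre of one brass pad, on the top of the sky-blue head, at the fixture's y = +10 mm; moves down with the head.
- pad_r (a point): Centre of the other brass pad, at the fixture's y = -10 mm.
- head (a joint): How far the sky-blue head is pressed down, m: 0 up, 0.008 bottomed. Spring: about 1 N to start it moving, 3 N at 0.004, 5 N at the bottom.
- grey_fixture: Look-alike fixture, not to be touched: same housing and sizes, but a grey, unsprung head with pads 36 mm apart; its origin likewise.
- meter: Bystander: loose white pocket meter 75 x 48 x 20 mm, origin under its centre.
- cell_tray: Bystander: loose cream tray of battery cells 70 x 100 x 30 mm, origin under its centre.
- driver: Bystander: loose blue-handled screwdriver 150 mm long, lying.
There are look-alikes about, which are no part of the job. What is shaped like the tweezers but purple is not meant.

How it is judged:
On the way, in this order (a step that is already met when the one before it is completed fails the run):
1. the tweezers are lifted out of the stand, tips at least 85 mm above the table, upright, held by the fingers (height (world z) of each of tip_a, tip_b above 0.085 m and angle between tweezers_mid's own z axis and vertical below 0.3 rad and contact force between the fingers and tweezers above 2 N), for 0.1 s.
2. tips on the two pads of the blue head at the 20 mm gap, head part-way down, kept steady for 2 s (((horizontal distance between tip_a and pad_l below 0.005 m and horizontal distance between tip_b and pad_r below 0.005 m) or (horizontal distance between tip_a and pad_r below 0.005 m and horizontal distance between tip_b and pad_l below 0.005 m)) and value of joint squeeze between 0.011 and 0.017 m and velocity of joint squeeze between -0.006 and 0.006 m/s and value of joint head between 0.0015 and 0.007 m and contact force between the fingers and tweezers above 4 N and angle between tweezers_mid's own z axis and vertical below 0.15 rad and linear speed of tweezers below 0.02 m/s and z of tip_a in the frame of pad_l between -0.003 and 0.003 m), for 2 s.
At the end, for the whole second after the job is handed in: Fingers still hold the tweezers (over 4 N), upright within 0.15 rad and still; tip centres 20 mm apart +/- 3 mm, gap changing under 6 mm/s; each tip within 5 mm of its own pad centre and within 3 mm of pad height; blue head pressed 1.5 to 7 mm down (all of step 2); the arm keeps its last pose, push and grip.
It fails at once if the tweezers are pinched nearly shut (squeezed over 22 mm) (value of joint squeeze above 0.022 m).
It fails at once if the grey fixture is touched with the tweezers or the robot (contact force between any of tweezers, the arm, the fingers and grey_fixture above 0.5 N).
It fails at once if the meter is disturbed (moved over 15 mm) (distance of meter from where it was at the start of the episode above 0.015 m).
It fails at once if the cell tray is disturbed (moved over 15 mm) (distance of cell_tray from where it was at the start of the episode above 0.015 m).
It fails at once if the screwdriver is disturbed (moved over 15 mm) (distance of driver from where it was at the start of the episode above 0.015 m).
It also fails if it takes over 42 s, if anything falls off the work surface, if the arm or the gripper's body presses on something with over 40 N, if the wrist force passes 120 N, or if a joint passes its speed limit or range.

ROBOT

A 7-joint arm with a two-finger parallel gripper is mounted at the origin on the work surface. World frame = base frame: x ahead of the robot, y to its left, z up, the work surface at z = 0. Lengths are in m, angles in rad, forces in N, time in s.
With the tool pointing down it reaches from about 0.425 to 1.025 m from the base axis. Payload 3.6 kg.
Tool frame: the origin (TCP) lies at the very end of the fingers, on their centre line; the grasp point (between the pads) lies 19 mm behind it; z points along the fingers, y is the line along which they close (so a half turn about z gives the same grasp; the last joint's range is limited). The gripper opens to 85 mm and grips with 20 to 120 N. Pads are 22 mm wide; open, the fingers measure 114 mm over their backs; the gripper's body (76 mm by 85 mm) begins 54 mm behind the grasp point. The pads swing forward as they close: fully open they stand 13 mm farther back than shut.
Start: joints at [-0.093, 0.591, 0.048, 1.609, -0.033, 0.943, -0.034], TCP at [0.725, 0, 0.231] pointing down, gripper open.
Joint ranges: [-2.69, 2.69], [-0.47, 2.24], [-1.27, 1.36], [0.19, 2.51], [-1.53, 4.68], [0.08, 2.07], [-3.09, 3.09]. Speed limits (rad/s): [2.57, 2.57, 3.14, 3.14, 3.14, 3.14, 3.14].

INTERFACE

Orientations are given as a rotation vector (axis times angle).
In Python, from bench import monitor, imaging, order gives the robot as it stands.
- The arm moves only by the shell command python3 -m handwheel 'ROWS' [FORCE]. ROWS is a JSON object of lists of equal length, an entry for each row: "claw": the gripper's target within -1 to 1 (fully open at 1, half-way at 0, shut at -1); "travel": the shift along the tool's x, y, z scaled (see below), a list of three; "turn": the turn, a rotation vector about the tool's x, y, z scaled (see below), a list of three. In form: {"claw": [claw, ...], "travel": [[tx, ty, tz], ...], "turn": [[wx, wy, wz], ...]}. A call has 1 to 12 rows; each row shifts and turns the commanded pose from where the row before left it, along the tool's axes as they then stand; what a row does not reach is not made up. The controller multiplies each number of a shift by 2.5 cm and each number of a turn by 5 degrees. A row lasts 1/10 s, in which the tool goes at most 50 mm and 8.59 degrees, less where a joint would pass 70% of its speed; a pose out of reach is approached as far as the arm can. A call with a number of a shift or a turn outside -1 to 1 is refused whole. A call with a gripper value outside its range is refused whole. The fingers move at their own pace and stop on an object; FORCE is the grip in N (left out, the last holds). Time passes only in rows, so rows that do not move let the fingers close. It gives the time, the measured TCP pose, the force, the opening and the grip force at its end, in the units of the state.
- monitor.sense(): the state, without advancing time (a new reading comes with each control period).
- imaging.capture(name): name is "scene" or "side" or "wrist"; returns a dict with "color" (384x512x3 uint8, blue, green, red), "K" (3x3 intrinsics, pixels), "extrinsics" (4x4, takes a point from camera to world coordinates). Camera axes: x right, y down, z forward; pixel columns grow to the right and rows downward; lengths in m; the calibration is good to about 2 mm. A picture is of the moment at which its call begins. There is no depth.
- order.finish_job(): hands the job in; it is judged then, once.
The state is a dict: "clock": time; "joints": joint angles; "joint_velocities": joint speeds; "joint_torque": joint torques, N m; "ee_pos": TCP position; "tcp_rot": TCP orientation; "force": force on the tool from outside, world axes, zero at the start; "wrist_torque": the same for the moment, N m; "grip_width": finger opening in m; "grasp_force": force on a finger pad.
Only numpy, scipy, OpenCV 4.12 (cv2) and the standard library are available. Lean on these libraries where they do the work, as an engineer would, in place of code of your own. Each camera call takes 0.05 s, during which the arm holds its last target. There are 200 camera calls.

## Working session

There is one attempt and no reset: what is moved stays moved. The work goes in short steps, Python scripts to look and compute and a shell command to move; the robot and the scene stay as the last step left them, time stands still between calls to the robot, and variables do not carry over. Pictures are saved under pics/ and viewed, at most 10 in all, crops included, and the job is handed in when it is done.

```bash
mkdir -p pics; ls
python3 - <<'E'
from bench import monitor, imaging
import cv2,numpy as np
s=monitor.sense();print({k:np.round(v,3).tolist() for k,v in s.items()})
for n in ("scene","side","wrist"):
    c=imaging.capture(n);cv2.imwrite(f"pics/{n}0.png",c["color"]);print(n,np.round(c["K"],1).tolist(),np.round(c["extrinsics"],3).tolist())
    np.savez(f"pics/{n}0.npz",**c)
a=[cv2.imread(f"pics/{n}0.png") for n in("scene","side")]
E
```

```text
pics
{'clock': 0.0, 'joints': [-0.094, 0.592, 0.048, 1.61, -0.033, 0.943, -0.034], 'joint_velocities': [-0.001, 0.001, -0.0, -0.001, 0.001, 0.001, -0.001], 'joint_torque': [0.0, -54.868, 1.547, -19.812, 0.009, 0.009, -0.0], 'ee_pos': [0.724, 0.0, 0.23], 'tcp_rot': [-2.22, -2.221, 0.003], 'force': [0.594, -0.654, -0.044], 'wrist_torque': [-0.022, -0.01, -0.019], 'grasp_force': 0.0, 'grip_width': 0.085}
scene [[398.7, 0.0, 256.3], [0.0, 398.7, 189.3], [0.0, 0.0, 1.0]] [[0.355, 0.659, -0.663, 1.133], [0.935, -0.249, 0.254, -0.238], [0.002, -0.71, -0.704, 0.674], [0.0, 0.0, 0.0, 1.0]]
side [[383.2, 0.0, 254.5], [0.0, 383.2, 197.2], [0.0, 0.0, 1.0]] [[-0.998, -0.038, 0.055, 0.529], [-0.067, 0.591, -0.804, 0.624], [-0.002, -0.806, -0.592, 0.565], [0.0, 0.0, 0.0, 1.0]]
wrist [[264.7, 0.0, 257.2], [0.0, 264.7, 192.9], [0.0, 0.0, 1.0]] [[1.0, -0.001, -0.001, 0.725], [-0.001, -0.962, -0.274, 0.069], [-0.001, 0.274, -0.962, 0.373], [0.0, 0.0, 0.0, 1.0]]
```

View pics/scene0.png

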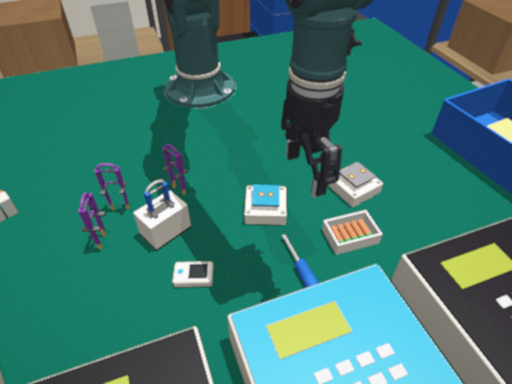

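View pics/side0.png

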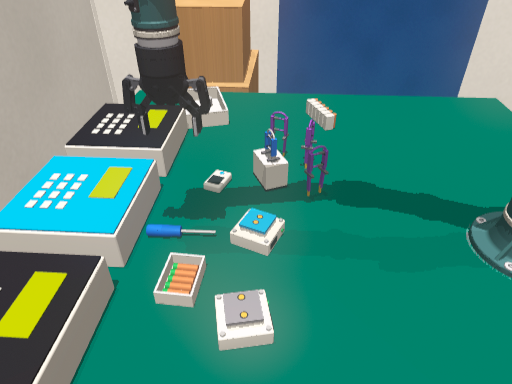

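The scene view shows the blue tweezers in the cream stand at (158,195). The purple look-alikes are at (90,218), (112,185) and (174,168). The sky-blue head is at (265,196) and the grey fixture at (357,180). In the side view the blue tweezers are at (270,145), the blue head at (260,222) and the grey one at (243,308). I choose the blue grips in the stand and the sky-blue head.

```bash
cat > h.py <<'E'
import numpy as np,cv2
def load(n): return dict(np.load(f"pics/{n}.npz"))
def ray(c,uv):
    d=np.linalg.inv(c["K"])@[uv[0],uv[1],1]; E=c["extrinsics"]; return E[:3,3],E[:3,:3]@d
def plane(c,uv,z):
    o,d=ray(c,uv); return o+d*(z-o[2])/d[2]
def tri(c1,p1,c2,p2):
    o1,d1=ray(c1,p1);o2,d2=ray(c2,p2)
    t=np.linalg.lstsq(np.c_[d1,-d2],o2-o1,rcond=None)[0]; a,b=o1+d1*t[0],o2+d2*t[1]
    return (a+b)/2,np.linalg.norm(a-b)
def blobs(c,lo,hi,box,amin=3):
    x0,y0,x1,y1=box; m=cv2.inRange(cv2.cvtColor(c["color"],cv2.COLOR_BGR2HSV),lo,hi)
    k=np.zeros_like(m);k[y0:y1,x0:x1]=m[y0:y1,x0:x1]
    n,l,s,ce=cv2.connectedComponentsWithStats(k)
    return k,[(s[i][4],ce[i].round(1).tolist(),s[i][:4].tolist()) for i in range(1,n) if s[i][4]>=amin]
E
python3 - <<'E'
from h import *
S,D=load("scene0"),load("side0")
for nm,c,bt,bp,bg in(("scene",S,(135,170,185,225),(240,178,290,215),(335,160,380,195)),("side",D,(255,120,290,165),(232,205,288,240),(215,285,275,325))):
    print(nm,"blue",blobs(c,(105,120,60),(122,255,255),bt)[1])
    b=blobs(c,(10,80,90),(32,255,255),bp)[1];print(" pads",b,[plane(c,x[1],.05).round(4).tolist() for x in b])
    b=blobs(c,(10,80,90),(32,255,255),bg)[1];print(" grey",[plane(c,x[1],.05).round(4).tolist() for x in b])
    b=blobs(c,(90,120,120),(104,255,255),bp)[1];print(" sky",b,[plane(c,x[1],.05).round(4).tolist() for x in b])
a=cv2.resize(S["color"][165:255,75:225],None,fx=5,fy=5,interpolation=3)[:, :750]
b=cv2.resize(D["color"][100:205,235:340],None,fx=4,fy=4,interpolation=3)
cv2.imwrite("pics/cropS.png",a);
cv2.imwrite("pics/cropD.png",b)
W=load("wrist0")["color"]
cv2.imwrite("pics/all.png",np.hstack([cv2.resize(S["color"][170:250,125:200],(375,400),interpolation=3),cv2.resize(D["color"][115:195,235:310],(375,400),interpolation=3)]))
E
```

```text
scene blue [(np.int32(83), [165.2, 190.1], [161, 182, 8, 19]), (np.int32(80), [148.5, 200.8], [144, 192, 9, 19])]
 pads [(np.int32(9), [261.3, 193.9], [260, 193, 4, 3]), (np.int32(10), [270.2, 194.0], [269, 193, 4, 3])] [[0.5624, -0.0077, 0.05], [0.5696, 0.0105, 0.05]]
 grey [[0.5732, 0.2419, 0.05], [0.5815, 0.2065, 0.05]]
 sky [(np.int32(511), [265.5, 194.6], [253, 184, 27, 22])] [[0.5677, 0.0002, 0.05]]
side blue [(np.int32(165), [270.6, 143.7], [265, 132, 12, 25])]
 pads [(np.int32(12), [259.5, 216.0], [258, 215, 4, 3]), (np.int32(14), [255.1, 221.5], [253, 220, 5, 4])] [[0.5616, -0.0087, 0.05], [0.5697, 0.01, 0.05]]
 grey [[0.5809, 0.2068, 0.05], [0.5731, 0.2422, 0.05]]
 sky [(np.int32(551), [257.6, 220.2], [239, 207, 38, 27])] [[0.5648, 0.0055, 0.05]]
```

View pics/all.png

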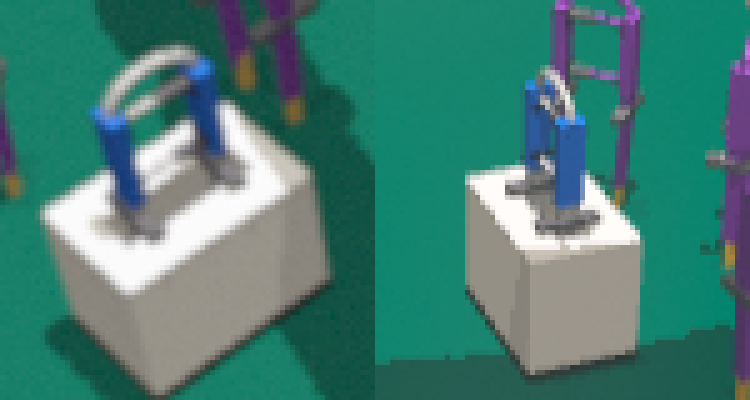

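The crop shows the blue tweezers hanging alone in the cream stand, and the purple ones are clear behind them. The stand's top corners are at scene (133,213), (151,228), (188,205) and (171,191).

Run:
```python
from h import *
S,D=load("scene0"),load("side0")
g=[plane(S,p,.1085) for p in((165.2,190.1),(148.5,200.8))];d=g[0]-g[1]
print("grips",np.round(g,4).tolist(),"mid",((g[0]+g[1])/2).round(4),np.linalg.norm(d),np.degrees(np.arctan2(d[1],d[0])))
print("tri",tri(S,(156.9,195.4),D,(270.6,143.7)))
def st(c,ps):
    q=np.array([plane(c,p,.072) for p in ps]);print("stand",q.mean(0).round(4),[(np.linalg.norm(v).round(3),np.degrees(np.arctan2(v[1],v[0])).round(1)) for v in np.roll(q,-1,0)-q])
st(S,((133.4,213),(150.6,228.4),(188,205),(170.6,190.6)))
st(D,((253.4,150.6),(265.6,167),(288,163),(276,148)))
# purple ones: blobs ground
for n,c,b in(("scene",S,(70,140,195,255)),("side",D,(255,100,340,205))):
    bl=blobs(c,(10,110,90),(32,255,255),b,2)[1];print(n,[(x[1],plane(c,x[1],.012)[:2].round(3).tolist()) for x in bl])
```

```text
grips [[0.5377, -0.2059, 0.1085], [0.5556, -0.2425, 0.1085]] mid [ 0.5466 -0.2242  0.1085] 0.04071614356478312 116.05742466702125
tri (array([ 0.54619826, -0.22424783,  0.10774123]), np.float64(0.0005081389882942769))
stand [ 0.5499 -0.2229  0.072 ] [(np.float64(0.058), np.float64(25.7)), (np.float64(0.09), np.float64(112.9)), (np.float64(0.06), np.float64(-155.6)), (np.float64(0.092), np.float64(-66.3))]
stand [ 0.5454 -0.2204  0.072 ] [(np.float64(0.086), np.float64(114.1)), (np.float64(0.059), np.float64(-157.8)), (np.float64(0.08), np.float64(-67.1)), (np.float64(0.061), np.float64(16.7))]
scene [([173.8, 184.5], [0.425, -0.177]), ([183.6, 191.7], [0.457, -0.161]), ([111.7, 207.5], [0.449, -0.324]), ([127.2, 207.0], [0.459, -0.292]), ([102.7, 232.4], [0.516, -0.351]), ([99.1, 246.4], [0.551, -0.361])]
side [([323.5, 105.0], [0.369, -0.705]), ([327.0, 107.7], [0.358, -0.682]), ([330.3, 110.7], [0.349, -0.656]), ([334.4, 119.1], [0.341, -0.587]), ([283.0, 154.0], [0.512, -0.342]), ([305.5, 165.5], [0.45, -0.283]), ([319.4, 189.4], [0.42, -0.17]), ([307.8, 193.3], [0.45, -0.152])]
```

```bash
python3 -m handwheel '{"claw":[1,1,1,1,1,1,1,1,1,1,1,1],"travel":[[-0.74,-0.59,0],[-0.74,-0.59,0],[-0.74,-0.59,0],[-0.74,-0.59,0],[-0.74,-0.59,0],[-0.74,-0.59,0],[-0.74,-0.59,0],[-0.74,-0.59,0],[-0.74,-0.59,0],[-0.74,-0.59,0],[-0.74,-0.59,0],[-0.74,-0.59,0]],"turn":[[0,0,0],[0,0,0],[0,0,0],[0,0,0],[0,0,0],[0,0,0],[0,0,0],[0,0,0],[0,0,0],[0,0,0],[0,0,0],[0,0,0]]}' 20
python3 -m handwheel '{"claw":[1,1,1,1,1,1,1,1,1,1,1,1],"travel":[[0,0,0],[0,0,0],[0,0,0],[0,0,0],[0,0,0],[0,0,0],[0,0,0],[0,0,0],[0,0,0],[0,0,0],[0,0,0],[0,0,0]],"turn":[[0,0,1],[0,0,1],[0,0,1],[0,0,1],[0,0,1],[0,0,1],[0,0,1],[0,0,1],[0,0,1],[0,0,1],[0,0,1],[0,0,1]]}'
python3 -m handwheel '{"claw":[1,1,1,1],"travel":[[0,0,0],[0,0,0],[0,0,0],[0,0,0]],"turn":[[0,0,1],[0,0,0.1],[0,0,0],[0,0,0]]}'
cat >> h.py <<'E'
from scipy.spatial.transform import Rotation as R
def go(s,xyz,yaw):
    "tool-frame shift in units and turn units to bring the TCP to xyz, tool y at world yaw (deg), pointing down"
    r=R.from_rotvec(s["tcp_rot"]); y=np.radians(yaw); Y=np.array([np.cos(y),np.sin(y),0]);Z=np.array([0,0,-1.]);T=R.from_matrix(np.c_[np.cross(Y,Z),Y,Z])
    print("tcp",np.round(s["ee_pos"],4),"yaw",np.degrees(np.arctan2(*r.as_matrix()[[1,0],1])).round(2),"shift units",(r.inv().apply(np.array(xyz)-s["ee_pos"])/.025).round(2),"turn units",(np.degrees((r.inv()*T).as_rotvec())/5).round(2),"w",round(s["grip_width"],4),"F",np.round(s["force"],1),"g",round(float(s["grasp_force"]),1),"t",round(s["clock"],2))
def shot(n,f):
    from bench import imaging
    c=imaging.capture(n);np.savez(f"pics/{f}.npz",**c);cv2.imwrite(f"pics/{f}.png",c["color"]);return c
E
python3 - <<'E'
from h import *
from bench import monitor
go(monitor.sense(),(.547,-.2235,.2),-65.5)
c=shot("wrist","w1")
print(c["extrinsics"].round(3).tolist())
E
```

```text
clock: 1.35
ee_pos: [0.547, -0.2229, 0.2312]
tcp_rot: [-2.221, -2.221, 0.0]
force: [0.5, -1.0, 0.0]
grip_width: 0.0851
grasp_force: 0.0
clock: 2.55
ee_pos: [0.5476, -0.2221, 0.2312]
tcp_rot: [-3.036, -0.808, 0.0]
force: [0.2, 0.6, 0.4]
grip_width: 0.0859
grasp_force: 0.0
clock: 2.95
ee_pos: [0.5479, -0.222, 0.2313]
tcp_rot: [-3.07, -0.669, 0.0]
force: [-0.1, -0.6, 0.3]
grip_width: 0.0856
grasp_force: 0.0
tcp [ 0.5479 -0.222   0.2313] yaw -65.43 shift units [-0.06  0.04  1.25] turn units [-0.    0.    0.01] w 0.0856 F [-0.1 -0.6  0.3] g 0.0 t 2.95
[[0.415, -0.876, -0.247, 0.611], [-0.91, -0.399, -0.114, -0.194], [0.001, 0.272, -0.962, 0.374], [0.0, 0.0, 0.0, 1.0]]
```

View pics/w1.png

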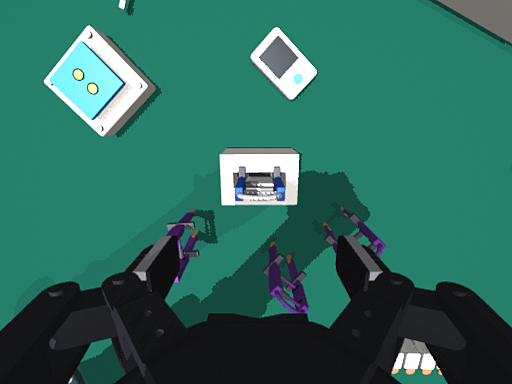

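The wrist view shows the stand at (259,178) with its edges level in the image and the grips at (243,188) and (278,188). The blue head's pads are at (78,74) and (92,88).

Run:
```python
from h import *
c=load("w1")
k,b=blobs(c,(105,120,40),(125,255,255),(225,160,295,206),10);print(b)
def yaw(p,q): d=q-p; return np.degrees(np.arctan2(d[1],d[0])).round(2),np.linalg.norm(d).round(4)
xs=sorted(x[1] for x in b if x[0]>30)
# outer top edges of the grips (z .132): bottom-row extremes
g=[plane(c,p,.118) for p in (xs[0],xs[-1])];print("grips",np.round(g,4).tolist(),(g[0]+g[1])/2,yaw(*g))
m=cv2.inRange(cv2.cvtColor(c["color"],cv2.COLOR_BGR2HSV),(0,0,225),(180,40,255));k=np.zeros_like(m);k[140:215,210:310]=m[140:215,210:310]
ct=max(cv2.findContours(k,0,1)[0],key=cv2.contourArea);r=cv2.minAreaRect(ct);q=np.array([plane(c,p,.072) for p in cv2.boxPoints(r)])
print("stand",r,q.mean(0).round(4),[yaw(q[i],q[(i+1)%4]) for i in range(4)])
_,p=blobs(c,(18,80,120),(35,255,255),(60,55,110,105));P=[plane(c,x[1],.05) for x in p];print(p,np.round(P,4).tolist(),yaw(P[0],P[1]))
```

```text
[(np.int32(142), [239.2, 187.2], [235, 177, 10, 24]), (np.int32(150), [279.4, 187.4], [274, 177, 11, 24])]
grips [[0.543, -0.2049, 0.118], [0.5595, -0.2416, 0.118]] [ 0.55128235 -0.22322762  0.118     ] (np.float64(-65.78), np.float64(0.0402))
stand ((259.0, 179.0), (50.0, 78.0), 90.0) [ 0.5488 -0.2244  0.072 ] [(np.float64(-65.49), np.float64(0.0889)), (np.float64(-153.08), np.float64(0.06)), (np.float64(114.51), np.float64(0.0937)), (np.float64(22.33), np.float64(0.06))]
[(np.int32(42), [77.8, 74.0], [73, 69, 10, 11]), (np.int32(34), [91.9, 88.0], [88, 83, 9, 11])] [[0.5705, 0.0105, 0.05], [0.5627, -0.0079, 0.05]] (np.float64(-113.26), np.float64(0.0199))
```

```bash
python3 -m handwheel '{"claw":[1,1,1,1,1,1,1,1,1,1],"travel":[[0,0.06,0.7],[0,0,0.7],[0,0,0.7],[0,0,0.7],[0,0,0.7],[0,0,0.7],[0,0,0.7],[0,0,0.75],[0,0,0],[0,0,0]],"turn":[[0,0,0],[0,0,0],[0,0,0],[0,0,0],[0,0,0],[0,0,0],[0,0,0],[0,0,0],[0,0,0],[0,0,0]]}'
python3 -m handwheel '{"claw":[0.3,0.3,0.3,0.15,0.15,0.1,0.1,0.1],"travel":[[0,0,0],[0,0,0],[0,0,0],[0,0,0],[0,0,0],[0,0,0],[0,0,0],[0,0,0]],"turn":[[0,0,0],[0,0,0],[0,0,0],[0,0,0],[0,0,0],[0,0,0],[0,0,0],[0,0,0]]}' 20
python3 - <<'E'
from h import *
shot("side","s2");a=shot("scene","c2")
cv2.imwrite("pics/v2.png",np.hstack([cv2.resize(load("c2")["color"][140:240,110:210],(400,400),interpolation=3),cv2.resize(load("s2")["color"][95:195,220:320],(400,400),interpolation=3)]))
E
```

```text
clock: 4.0
ee_pos: [0.5486, -0.2235, 0.0901]
tcp_rot: [-3.07, -0.667, 0.0]
force: [0.4, 0.2, 0.5]
grip_width: 0.0855
grasp_force: 0.0
clock: 4.8
ee_pos: [0.5489, -0.2235, 0.0904]
tcp_rot: [3.07, 0.667, 0.001]
force: [-1.3, -1.1, 4.6]
grip_width: 0.0474
grasp_force: 4.5
```

View pics/v2.png

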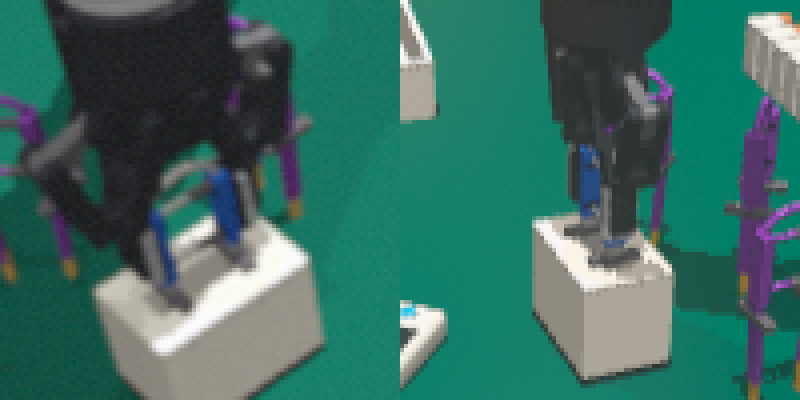

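Both pads rest on the grips in the stand. Next I squeeze gently and lift.

```bash
python3 -m handwheel '{"claw":[0.05,0.0,-0.03,-0.06,-0.06,-0.06],"travel":[[0,0,0],[0,0,0],[0,0,0],[0,0,0],[0,0,0],[0,0,0]],"turn":[[0,0,0],[0,0,0],[0,0,0],[0,0,0],[0,0,0],[0,0,0]]}'
python3 -m handwheel '{"claw":[-0.06,-0.06,-0.06,-0.06,-0.06,-0.06,-0.06,-0.06,-0.06,-0.06],"travel":[[0,0,-0.2],[0,0,-0.5],[0,0,-0.5],[0,0,-0.5],[0,0,-0.5],[0,0,-0.5],[0,0,-0.5],[0,0,-0.5],[0,0,-0.3],[0,0,0]],"turn":[[0,0,0],[0,0,0],[0,0,0],[0,0,0],[0,0,0],[0,0,0],[0,0,0],[0,0,0],[0,0,0],[0,0,0]]}'
```

```text
clock: 5.5
ee_pos: [0.5494, -0.2239, 0.0911]
tcp_rot: [3.069, 0.666, 0.003]
force: [-0.3, -0.0, 9.5]
grip_width: 0.0404
grasp_force: 8.6
clock: 6.5
ee_pos: [0.5494, -0.2237, 0.1915]
tcp_rot: [3.069, 0.666, 0.004]
force: [1.2, 0.6, -0.5]
grip_width: 0.0399
grasp_force: 6.2
```

```bash
python3 -m handwheel '{"claw":[-0.1,-0.14,-0.17,-0.2,-0.2,-0.2,-0.2,-0.2,-0.2,-0.2,-0.2,-0.2],"travel":[[0.36,-0.66,0],[0.36,-0.66,0],[0.36,-0.66,0],[0.36,-0.66,0],[0.36,-0.66,0],[0.36,-0.66,0],[0.36,-0.66,0],[0.36,-0.66,0],[0.36,-0.66,0],[0.36,-0.66,0],[0.36,-0.66,0],[0.36,-0.66,0]],"turn":[[0,0,0],[0,0,0],[0,0,0],[0,0,0],[0,0,0],[0,0,0],[0,0,0],[0,0,0],[0,0,0],[0,0,0],[0,0,0],[0,0,0]]}'
python3 -m handwheel '{"claw":[-0.2,-0.2,-0.2,-0.2,-0.2,-0.2,-0.2,-0.2,-0.2,-0.2,-0.2,-0.2],"travel":[[0,0,0],[0,0,0],[0,0,0],[0,0,0],[0,0,0],[0,0,0],[0,0,0],[0,0,0],[0,0,0],[0,0,0],[0,0,0],[0,0,0]],"turn":[[0,0,0.95],[0,0,0.95],[0,0,0.95],[0,0,0.95],[0,0,0.95],[0,0,0.95],[0,0,0.95],[0,0,0.95],[0,0,0.95],[0,0,0.95],[0,0,0],[0,0,0]]}'
python3 - <<'E'
from h import *
from bench import monitor
go(monitor.sense(),(.566,.0012,.15),-113)
shot("side","s3");shot("scene","c3");
cv2.imwrite("pics/v3.png",np.hstack([cv2.resize(load("c3")["color"][110:220,215:315],(400,440),interpolation=3),cv2.resize(load("s3")["color"][130:240,210:310],(400,440),interpolation=3)]))
E
```

```text
clock: 7.7
ee_pos: [0.5643, 0.0024, 0.1894]
tcp_rot: [-3.07, -0.667, 0.002]
force: [0.0, -0.3, -1.6]
grip_width: 0.0345
grasp_force: 8.5
clock: 8.9
ee_pos: [0.5645, 0.0017, 0.1896]
tcp_rot: [3.079, -0.623, -0.001]
force: [-0.3, 0.7, -1.3]
grip_width: 0.0345
grasp_force: 8.5
tcp [0.5645 0.0017 0.1896] yaw -112.89 shift units [ 0.07 -0.01  1.59] turn units [0.01 0.01 0.02] w 0.0345 F [-0.3  0.7 -1.3] g 8.5 t 8.9
```

View pics/v3.png

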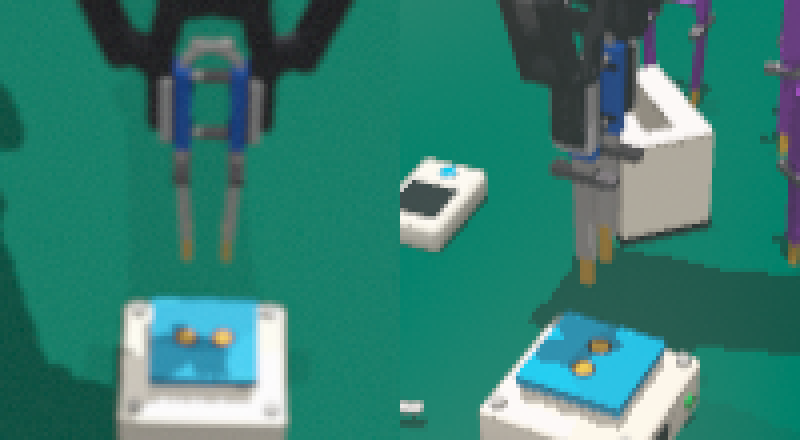

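The tweezers hang upright over the head, with the tips at about scene (261.5,175) and (271.5,175), and side (261.5,195) and (257,201). The pads are below.

Run:
```python
from h import *
S,D=load("c3"),load("s3")
_,a=blobs(S,(8,80,60),(32,255,255),(255,165,278,179));_,b=blobs(D,(8,80,60),(32,255,255),(250,184,268,203))
print(a,b)
a=sorted([x[1] for x in a if x[0]>3]);b=sorted([x[1] for x in b if x[0]>3])[::-1]
def pr(P):print([(p.round(4).tolist(),e.round(4)) for p,e in P],"mid",((P[0][0]+P[1][0])/2).round(4),"gap",np.linalg.norm(P[0][0]-P[1][0]).round(4),"yaw",np.degrees(np.arctan2(*(P[0][0]-P[1][0])[[1,0]])).round(1))
if len(b)==2: pr([tri(S,p,D,q) for p,q in zip(a,b)])
pr([tri(S,p,D,q) for p,q in zip(((261.5,175.2),(271.5,175.2)),((261.5,195.5),(256.75,200.75)))])
_,p=blobs(S,(10,80,70),(32,255,255),(250,185,282,203));_,q=blobs(D,(10,80,70),(32,255,255),(248,212,268,226))
p=sorted(x[1] for x in p);q=sorted(x[1] for x in q)[::-1];print(p,q)
pr([tri(S,x,D,y) for x,y in zip(p,q)])
```

```text
[(np.int32(8), [261.5, 171.5], [261, 170, 2, 4]), (np.int32(4), [271.0, 172.5], [271, 171, 1, 4])] [(np.int32(24), [261.0, 190.5], [260, 187, 3, 8]), (np.int32(22), [256.4, 197.5], [255, 195, 4, 6])]
[([0.5599, -0.008, 0.1159], np.float64(0.0029)), ([0.5675, 0.0109, 0.1125], np.float64(0.0013))] mid [0.5637 0.0014 0.1142] gap 0.0207 yaw -111.7
[([0.5587, -0.0074, 0.104], np.float64(0.0027)), ([0.5671, 0.012, 0.1048], np.float64(0.0024))] mid [0.5629 0.0023 0.1044] gap 0.0211 yaw -113.5
[[261.0, 194.0], [270.2, 194.0]] [[259.4, 216.1], [255.1, 221.5]]
[([0.562, -0.0084, 0.0498], np.float64(0.0005)), ([0.5698, 0.0104, 0.0502], np.float64(0.0001))] mid [0.5659 0.001  0.05  ] gap 0.0203 yaw -112.5
```

```bash
python3 -m handwheel '{"claw":[-0.2,-0.2,-0.2,-0.2,-0.2,-0.2],"travel":[[0.1,0,0.3],[0,0,0.5],[0,0,0.5],[0,0,0.5],[0,0,0],[0,0,0]],"turn":[[0,0,0],[0,0,0],[0,0,0],[0,0,0],[0,0,0],[0,0,0]]}'
python3 - <<'E'
from h import *
from bench import monitor
go(monitor.sense(),(.567,.0012,.14),-113)
shot("side","s4");shot("scene","c4");
cv2.imwrite("pics/v4.png",np.hstack([cv2.resize(load("c4")["color"][160:215,240:290],(400,440),interpolation=3),cv2.resize(load("s4")["color"][190:245,232:282],(400,440),interpolation=3)]))
E
```

```text
clock: 9.6
ee_pos: [0.5667, 0.0005, 0.1444]
tcp_rot: [3.078, -0.626, -0.002]
force: [-0.2, 0.3, 0.0]
grip_width: 0.0345
grasp_force: 8.5
tcp [5.667e-01 5.000e-04 1.444e-01] yaw -113.01 shift units [-0.   -0.03  0.17] turn units [ 0.01  0.01 -0.  ] w 0.0345 F [-0.2  0.3  0. ] g 8.5 t 9.6
```

View pics/v4.png

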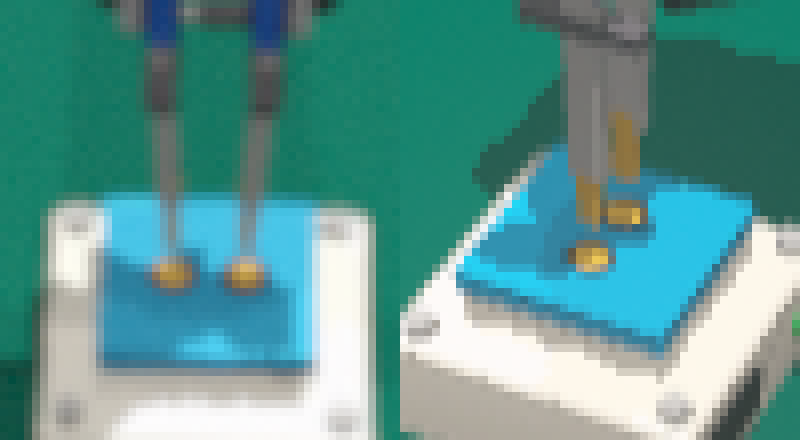

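Run:
```python
from h import *
S,D=load("c4"),load("s4")
for z in(.055,.059,.063):
    print(z,"side",[plane(D,p,z)[:2].round(4).tolist() for p in((255.9,218.5),(260.25,212.5))],"scene",[plane(S,p,z)[:2].round(4).tolist() for p in((261.5,192.5),(270.5,192.5))])
for r in S["color"][178:198,261]: print(r.tolist(),end=" ")
print()
for r in S["color"][178:198,271]: print(r.tolist(),end=" ")
print()
for r in D["color"][205:226,255]: print(r.tolist(),end=" ")
```

```text
0.055 side [[0.5683, 0.0062], [0.5603, -0.0145]] scene [[0.5631, -0.0075], [0.5701, 0.0109]]
0.059 side [[0.568, 0.011], [0.5601, -0.0095]] scene [[0.5668, -0.009], [0.5737, 0.0093]]
0.063 side [[0.5677, 0.0158], [0.5598, -0.0045]] scene [[0.5705, -0.0105], [0.5774, 0.0077]]
[104, 110, 100] [104, 110, 101] [104, 109, 99] [103, 108, 101] [102, 110, 108] [103, 112, 109] [110, 112, 106] [128, 124, 106] [145, 137, 112] [146, 142, 118] [145, 142, 119] [147, 143, 117] [163, 150, 108] [176, 158, 103] [140, 147, 143] [86, 148, 178] [66, 140, 173] [76, 123, 150] [119, 107, 88] [153, 123, 44] 
[104, 110, 102] [104, 109, 105] [106, 111, 106] [105, 109, 105] [105, 110, 106] [104, 109, 107] [109, 112, 107] [125, 121, 106] [140, 132, 111] [148, 142, 118] [157, 146, 120] [169, 153, 116] [178, 158, 111] [183, 162, 111] [169, 169, 165] [119, 177, 209] [72, 149, 184] [70, 117, 146] [113, 103, 90] [151, 122, 46] 
[114, 117, 118] [114, 117, 118] [115, 118, 118] [115, 117, 118] [116, 118, 119] [116, 118, 119] [113, 118, 121] [95, 116, 130] [65, 115, 141] [65, 116, 141] [66, 116, 141] [68, 116, 141] [96, 120, 128] [145, 129, 69] [146, 123, 63] [84, 110, 121] [71, 138, 170] [76, 159, 194] [117, 179, 210] [191, 160, 60] [231, 195, 46]
```

```bash
python3 -m handwheel '{"claw":[-0.2,-0.2,-0.2,-0.2,-0.2],"travel":[[0.01,0,0.1],[0,0,0.1],[0,0,0.04],[0,0,0],[0,0,0]],"turn":[[0,0,0],[0,0,0],[0,0,0],[0,0,0],[0,0,0]]}'
python3 -m handwheel '{"claw":[-0.2,-0.2,-0.2,-0.2],"travel":[[0,0,0.04],[0,0,0.04],[0,0,0],[0,0,0]],"turn":[[0,0,0],[0,0,0],[0,0,0],[0,0,0]]}'
python3 -m handwheel '{"claw":[-0.2,-0.2,-0.2,-0.2],"travel":[[0,0,0.04],[0,0,0.04],[0,0,0],[0,0,0]],"turn":[[0,0,0],[0,0,0],[0,0,0],[0,0,0]]}'
```

```text
clock: 10.2
ee_pos: [0.5673, 0.0005, 0.1391]
tcp_rot: [3.079, -0.626, 0.0]
force: [0.4, -0.0, -1.5]
grip_width: 0.0347
grasp_force: 8.5
clock: 10.6
ee_pos: [0.5673, 0.0005, 0.137]
tcp_rot: [3.078, -0.626, -0.0]
force: [0.6, 1.4, -0.6]
grip_width: 0.0343
grasp_force: 8.5
clock: 11.0
ee_pos: [0.5673, 0.0005, 0.135]
tcp_rot: [3.078, -0.626, -0.0]
force: [-0.6, 0.2, -1.3]
grip_width: 0.0343
grasp_force: 8.5
```

```bash
python3 -m handwheel '{"claw":[-0.2,-0.2,-0.2,-0.2],"travel":[[0,0,0.04],[0,0,0.04],[0,0,0],[0,0,0]],"turn":[[0,0,0],[0,0,0],[0,0,0],[0,0,0]]}'
python3 -m handwheel '{"claw":[-0.2,-0.2,-0.2,-0.2],"travel":[[0,0,0.04],[0,0,0.04],[0,0,0],[0,0,0]],"turn":[[0,0,0],[0,0,0],[0,0,0],[0,0,0]]}'
python3 - <<'E'
from h import *
shot("side","s5");shot("scene","c5");
cv2.imwrite("pics/v5.png",np.hstack([cv2.resize(load("c5")["color"][160:215,240:290],(400,440),interpolation=3),cv2.resize(load("s5")["color"][190:245,232:282],(400,440),interpolation=3)]))
E
```

```text
clock: 11.4
ee_pos: [0.5673, 0.0005, 0.133]
tcp_rot: [3.078, -0.626, -0.0]
force: [-0.1, -0.6, -1.0]
grip_width: 0.0345
grasp_force: 8.5
clock: 11.8
ee_pos: [0.5675, 0.0005, 0.1311]
tcp_rot: [3.079, -0.626, 0.0]
force: [0.2, -0.2, -0.6]
grip_width: 0.034
grasp_force: 8.5
```

View pics/v5.png

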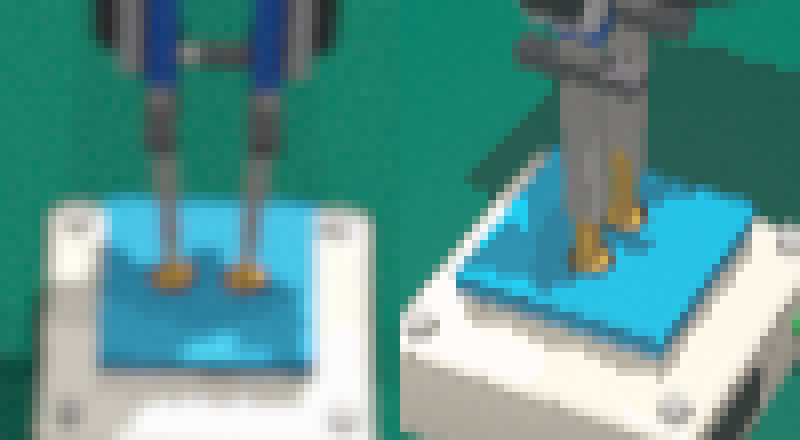

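Both tips are just over their pads, with no contact force yet. I'll keep going down in small steps.

```bash
for i in 1; do python3 -m handwheel '{"claw":[-0.2,-0.2,-0.2,-0.2],"travel":[[0,0,0.04],[0,0,0.04],[0,0,0],[0,0,0]],"turn":[[0,0,0],[0,0,0],[0,0,0],[0,0,0]]}'; done
python3 -c "
from bench import monitor
print(monitor.sense()['force'])"
python3 -m handwheel '{"claw":[-0.2,-0.2,-0.2,-0.2],"travel":[[0,0,0.04],[0,0,0.04],[0,0,0],[0,0,0]],"turn":[[0,0,0],[0,0,0],[0,0,0],[0,0,0]]}'
```

```text
clock: 12.3
ee_pos: [0.5674, 0.0005, 0.1291]
tcp_rot: [-3.079, 0.626, -0.0]
force: [-0.9, -0.4, 1.4]
grip_width: 0.0342
grasp_force: 8.6
[-0.86661469 -0.43830647  1.40863214]
clock: 12.7
ee_pos: [0.5674, 0.0005, 0.1271]
tcp_rot: [-3.079, 0.626, -0.0]
force: [0.7, 0.4, 1.6]
grip_width: 0.0344
grasp_force: 8.7
```

```bash
python3 -m handwheel '{"claw":[-0.2,-0.2,-0.2,-0.2,-0.2,-0.2,-0.2,-0.2],"travel":[[0,0,0.03],[0,0,0],[0,0,0],[0,0,0],[0,0,0],[0,0,0],[0,0,0],[0,0,0]],"turn":[[0,0,0],[0,0,0],[0,0,0],[0,0,0],[0,0,0],[0,0,0],[0,0,0],[0,0,0]]}'
python3 - <<'E'
from h import *
from bench import monitor
f=[]
for i in range(6): shot("side","s6");f.append(monitor.sense()["force"])
shot("scene","c6");print(np.mean(f,0).round(2))
S0,D0,S,D=load("scene0"),load("side0"),load("c6"),load("s6")
def sky(c,b): k,_=blobs(c,(90,120,80),(104,255,255),b); ys,xs=np.nonzero(k);return xs.min(),xs.max(),ys.min(),ys.max()
print(sky(S0,(245,178,285,215)),sky(S,(245,178,285,215)),sky(D0,(232,200,288,245)),sky(D,(232,200,288,245)))
cv2.imwrite("pics/v6.png",np.hstack([cv2.resize(S["color"][160:215,240:290],(400,440),interpolation=3),cv2.resize(D["color"][190:245,232:282],(400,440),interpolation=3)]))
E
```

```text
clock: 13.5
ee_pos: [0.5674, 0.0005, 0.1263]
tcp_rot: [-3.079, 0.626, -0.0]
force: [0.7, 0.2, 1.8]
grip_width: 0.0345
grasp_force: 8.7
[ 0.26 -0.08  2.67]
(np.int64(253), np.int64(279), np.int64(184), np.int64(205)) (np.int64(253), np.int64(278), np.int64(186), np.int64(207)) (np.int64(239), np.int64(276), np.int64(207), np.int64(233)) (np.int64(239), np.int64(275), np.int64(211), np.int64(235))
```

View pics/v6.png

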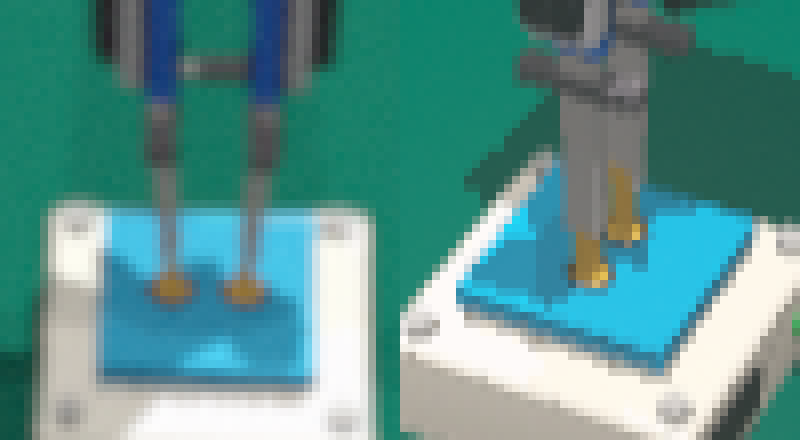

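The head is down about 2 px (roughly 4 to 5 mm). Both tips are about 1 mm from the pad centres and the opening is 34.4 mm. Next I hold and then hand in.

```bash
for i in 1 2 3; do python3 -m handwheel '{"claw":[-0.2,-0.2,-0.2,-0.2,-0.2,-0.2,-0.2,-0.2,-0.2,-0.2],"travel":[[0,0,0],[0,0,0],[0,0,0],[0,0,0],[0,0,0],[0,0,0],[0,0,0],[0,0,0],[0,0,0],[0,0,0]],"turn":[[0,0,0],[0,0,0],[0,0,0],[0,0,0],[0,0,0],[0,0,0],[0,0,0],[0,0,0],[0,0,0],[0,0,0]]}' | tr '\n' ' '; done
python3 -c "
from bench import order
print(order.finish_job())"
```

```text
clock: 14.85 ee_pos: [0.5674, 0.0005, 0.1263] tcp_rot: [3.079, -0.626, 0.0] force: [1.6, -0.8, 3.9] grip_width: 0.0346 grasp_force: 8.7 clock: 15.85 ee_pos: [0.5674, 0.0005, 0.1263] tcp_rot: [3.079, -0.626, 0.0] force: [1.5, 0.2, 2.2] grip_width: 0.0344 grasp_force: 8.7 clock: 16.85 ee_pos: [0.5673, 0.0005, 0.1263] tcp_rot: [3.078, -0.626, 0.0] force: [0.9, 0.8, 3.0] grip_width: 0.0343 grasp_force: 8.7 the job is handed in; nothing more can be done
None
```

I handed the job in at about 17 s, still holding the tweezers upright with both tips on the blue head's pads: tip gap about 20 mm, head pressed roughly 4–5 mm (estimated from the camera images), held steady for over 3 s; the hand-in gave no verdict.

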